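# Hold the reading glass over the maker's mark of an upturned teacup

## Task

I want to read the maker's mark on the underside of the teacup that stands upside down. Pick up the magnifying glass, carry it clear across the table and hold it level about two centimetres above the cup's foot ring, with the whole ring inside the lens when seen from straight above. Never touch the cup with the glass, leave the cup and everything else on the table where they are, and finish while still holding the glass there, quite still.

Things in the scene. Friction and masses are not known exactly. Their poses are not given: they have to be found in the camera images.
- magnifier: magnifying glass lying flat, left or right of the rack: steel rim 82 mm outside, 72 mm inside diameter, 12 mm high, clear lens; straight flat-sided handle 18 mm wide (y), 14 mm thick, from 59 to 171 mm from the lens centre along its own -x; between them a neck 11 mm wide. 0.10 to 0.21 kg. Origin: lens centre on the underside plane of rim and handle; z is the lens axis, up as it lies
- magnifier_grip (a point): point on the handle, at mid thickness, 90 mm from the lens centre (7 mm above the table as the glass lies); the handle runs along x, so grip across y. The balance point is between this and the lens, about 57 mm from the lens centre
- cup: teacup standing upside down on its rim, on the other side of the rack from the glass: 84 mm across below, narrowing upward, 70 mm tall; on top its foot ring, 48 mm outside diameter, the maker's mark in its hollow; a handle loop reaches 67 mm from the axis to its +y. Loose, 0.15 to 0.3 kg. Origin on the table under its centre, z up
- cup_foot (a point): centre of the foot ring's top plane, on the cup's axis, 70 mm above the table: the glass belongs about 20 mm above this point
- rack: low wooden condiment rack, fixed between the two sides, 360 mm long (its x), 130 mm wide (its y), top 60 mm above the table; origin at the centre of its underside. With what stands on it it is an obstacle up to 205 mm high
- sauce_bottle: bottle standing at the middle of the rack, 56 mm across, 145 mm tall, loose, its base 60 mm above the table; origin at the centre of its underside. Leave it alone
- jam_jar: jar on the rack's end nearer the robot, 66 mm across, 95 mm tall, loose; origin at the centre of its underside. Leave it alone
- vitamin_jar: jar on the rack's far end, 60 mm across, 85 mm tall, loose; origin at the centre of its underside. Leave it alone
- upright_cup: second teacup, standing the right way up, 84 mm across the rim, 68 mm tall, loose; origin at the centre of its underside. Leave it alone
- bowl: bowl, 120 mm across, 55 mm tall, loose; origin at the centre of its underside. Leave it alone
- egg_cup: small wooden egg cup, 48 mm across, 55 mm tall, loose; origin at the centre of its underside. Leave it alone
- tea_tin: plain steel tea tin, 80 mm across, 85 mm tall, loose; origin at the centre of its underside. Leave it alone

How it is judged:
By the outcome, as a careful person would: the job done as asked, in the order asked, and still so for the second after the job is handed in, while the arm keeps its last pose, push and grip.
It also fails if it takes over 51 s, if anything falls off the work surface, if the arm or the gripper's body presses on something with over 40 N, if the wrist force passes 120 N, or if a joint passes its speed limit or range.

## Robot

A 6-joint arm with a two-finger parallel gripper is mounted at the origin on the work surface. World frame = base frame: x ahead of the robot, y to its left, z up, the work surface at z = 0. Lengths are in m, angles in rad, forces in N, time in s.
With the tool pointing down it reaches from about 0.375 to 0.75 m from the base axis. Payload 9 kg.
Tool frame: the origin (TCP) lies at the very end of the fingers, on their centre line; the grasp point (between the pads) lies 19 mm behind it (robot.grip_depth is the distance from the TCP to the grasp point, in m); z points along the fingers, y is the line along which they close (so a half turn about z gives the same grasp; the last joint's range is limited). The gripper opens to 85 mm and grips with 20 to 120 N. Pads are 22 mm wide; open, the fingers measure 114 mm over their backs; the gripper's body (76 mm by 85 mm) begins 54 mm behind the grasp point. The pads swing forward as they close: fully open they stand 13 mm farther back than shut.
Start: joints at [0.944, 0.104, 0.097, 1.564, 0, 1.353], TCP at [0.239, 0.551, 0.231] pointing down, gripper open.
Joint ranges: [-2.99, 2.99], [-0.84, 1.86], [-1.1, 1.16], [-1.84, 2.11], [-1.51, 1.56], [-3.14, 3.14]. Speed limits (rad/s): [2.22, 2.22, 2.57, 3.14, 3.14, 3.14].

## Interface

Orientations are given as a 3x3 rotation matrix whose columns are the frame's x, y, z axes.
In Python, from rig import telemetry, grab_frame, order, robot gives the robot as it stands.
- The arm moves only by the shell command python3 -m pendant 'ROWS'. ROWS is JSON, one flat list of numbers, 5 for each row, row after row: the shift along the tool's x, y, z in mm, then the turn about the tool's z in degrees, then the finger opening in mm, from 0 to 85.4. In form: [tx, ty, tz, twist, grip, tx, ty, tz, twist, grip, ...]. A call has 1 to 12 rows; each row shifts and turns the commanded pose from where the row before left it, along the tool's axes as they then stand; what a row does not reach is not made up. A row lasts 1/8 s, in which the tool goes at most 62.5 mm and 10.7 degrees, less where a joint would pass 70% of its speed; a pose out of reach is approached as far as the arm can. A call is refused whole if a number of a shift passes 62.5 or a number of a turn 10.7, either way. A call with a gripper value outside its range is refused whole. The fingers move at their own pace and stop on an object; the grip force is fixed at half the most. Time passes only in rows, so rows that do not move let the fingers close. It gives the time, the measured TCP pose, the force, the opening and the grip force at its end, in the units of the state.
- telemetry.observe(): the state, without advancing time (a new reading comes with each control period).
- grab_frame(name): name is "scene" or "side" or "wrist"; returns a dict with "color" (400x640x3 uint8, red, green, blue), "K" (3x3 intrinsics, pixels), "world_to_cam" (4x4, takes a point from world to camera coordinates). Camera axes: x right, y up, looking along -z (the intrinsics and any distortion apply to the point x, -y, -z); pixel columns grow to the right and rows downward; lengths in m; the calibration is good to about 2 mm. A picture is of the moment at which its call begins. There is no depth.
- order.sign_off(): hands the job in; it is judged then, once.
The state is a dict: "time": time; "q": joint angles; "dq": joint speeds; "joint_torque": joint torques, N m; "position": TCP position; "tool_rot": TCP orientation; "contact_force": force on the tool from outside, world axes, zero at the start; "torque": the same for the moment, N m; "grip_width": opening from 0.0 (shut) to 1.0 (fully open); "grasp_force": force on a finger pad.
Only numpy, scipy, OpenCV 4.12 (cv2) and the standard library are available. Lean on these libraries where they do the work, as an engineer would, in place of code of your own. Each camera call takes 0.05 s, during which the arm holds its last target. There are 200 camera calls.

## Working session

There is one attempt and no reset: what is moved stays moved. The work goes in short steps, Python scripts to look and compute and a shell command to move; the robot and the scene stay as the last step left them, time stands still between calls to the robot, and variables do not carry over. Pictures are saved under pics/ and viewed, at most 10 in all, crops included, and the job is handed in when it is done.

```bash
mkdir -p pics; ls; python3 - <<'E'
from rig import telemetry, grab_frame, robot
import cv2
s=telemetry.observe();print(s['position'],s['tool_rot'],s['grip_width'],s['time'])
for n in("scene","side"):
    f=grab_frame(n);cv2.imwrite(f'pics/{n}0.png',f['color'][:,:,::-1]);print(n,f['K'],f['world_to_cam'],f.keys())
E
```

```text
pics
[0.23829936 0.55029107 0.23053244] [[-9.17585202e-01  3.97538377e-01 -7.97047422e-04]
 [ 3.97539056e-01  9.17584638e-01 -1.06296745e-03]
 [ 3.08788114e-04 -1.29222069e-03 -9.99999117e-01]] 0.9984167437968318 0.0
scene [[484.65132302   0.         313.38430369]
 [  0.         484.65132302 201.12463449]
 [  0.           0.           1.        ]] [[ 0.43784789  0.89899549 -0.00981459 -0.26501279]
 [-0.64985278  0.32401116  0.68753773  0.34239126]
 [ 0.62127336 -0.29465891  0.72608232 -1.79438631]
 [ 0.          0.          0.          1.        ]] dict_keys(['color', 'K', 'world_to_cam'])
side [[451.75365087   0.         319.8780759 ]
 [  0.         451.75365087 203.23493043]
 [  0.           0.           1.        ]] [[ 0.80754283 -0.58974201 -0.00888411 -0.4988679 ]
 [ 0.3464653   0.46212266  0.81633599 -0.25240463]
 [-0.47732208 -0.66230431  0.57750899 -1.26621431]
 [ 0.          0.          0.          1.        ]] dict_keys(['color', 'K', 'world_to_cam'])
```

View pics/scene0.png

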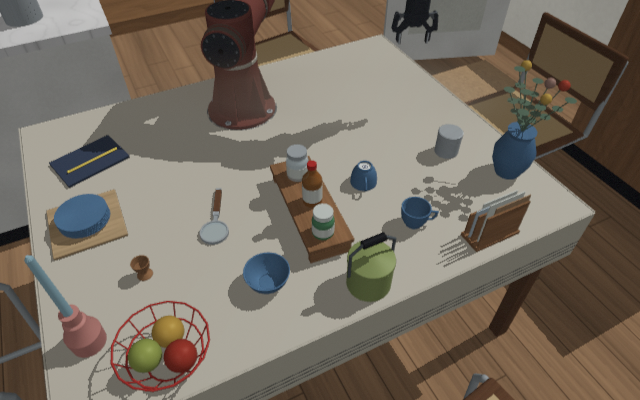

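View pics/side0.png

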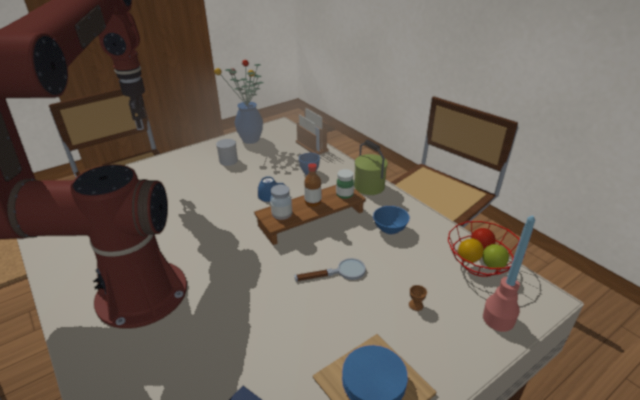

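The scene view shows the glass at (214,232) with its handle running to (217,192), the upside-down cup at (364,175) beyond the rack, and the upright cup at (417,213). In the side view the glass lens is at (351,268) and the cup at (267,188), partly hidden behind the jam jar.

```bash
cat > h.py <<'E'
import numpy as np, cv2
from rig import telemetry, grab_frame, robot
def proj(f,p):
    c=f['world_to_cam']@np.r_[p,1]; u=f['K']@np.array([c[0],-c[1],-c[2]]); return u[:2]/u[2]
def ray(f,uv):
    d=np.linalg.inv(f['K'])@np.r_[uv,1]; R=f['world_to_cam'][:3,:3];t=f['world_to_cam'][:3,3]
    return -R.T@t, R.T@np.array([d[0],-d[1],-d[2]])
def onz(f,uv,z):
    o,d=ray(f,uv); return o+d*(z-o[2])/d[2]
def tri(f,a,g,b):
    o,d=ray(f,a);p,e=ray(g,b); s=np.linalg.lstsq(np.c_[d,-e],p-o,rcond=None)[0]
    return (o+d*s[0]+p+e*s[1])/2, np.linalg.norm(o+d*s[0]-p-e*s[1])
E
python3 - <<'E'
from h import *
S=grab_frame('scene');D=grab_frame('side')
for n,f,uv,z in [('lens',S,(214,232),.006),('hend',S,(217.5,191),.007),('lens',D,(351,268),.006),('hend',D,(298,276),.007),('cup',S,(365,167),.07),('cup',D,(267,181),.07)]: print(n,onz(f,uv,z).round(3))
for n,uv,z in [('sauce top',(312,166),.205),('jam',(297,151),.155),('vit',(323,209),.145),('upcup',(416,206),.068),('tin',(449,130),.085),('egg',(140,262),.055),('bowl',(266,268),.055)]:print(n,onz(S,uv,z).round(3))
def crop(f,x,y,w,h,k): return cv2.resize(f['color'][y:y+h,x:x+w,::-1],(w*k,h*k),interpolation=cv2.INTER_CUBIC)
a=crop(S,185,180,65,70,6);b=crop(S,335,150,65,50,6);c=crop(D,290,250,80,40,5);d=crop(D,240,165,70,50,5)
I=np.zeros((420+250,800,3),np.uint8);I[:420,:390]=a;I[:300,400:790]=b;I[420:620,:400]=c;I[420:670,410:760]=d
cv2.imwrite('pics/crops.png',cv2.resize(I,(716,600)))
E
```

```text
lens [ 0.53  -0.278  0.006]
hend [ 0.378 -0.217  0.007]
lens [ 0.53  -0.276  0.006]
hend [ 0.386 -0.211  0.007]
cup [0.544 0.204 0.07 ]
cup [0.529 0.197 0.07 ]
sauce top [ 0.602 -0.     0.205]
jam [0.476 0.012 0.155]
vit [ 0.702 -0.018  0.145]
upcup [0.745 0.252 0.068]
tin [0.526 0.525 0.085]
egg [ 0.584 -0.486  0.055]
bowl [ 0.746 -0.202  0.055]
```

View pics/crops.png

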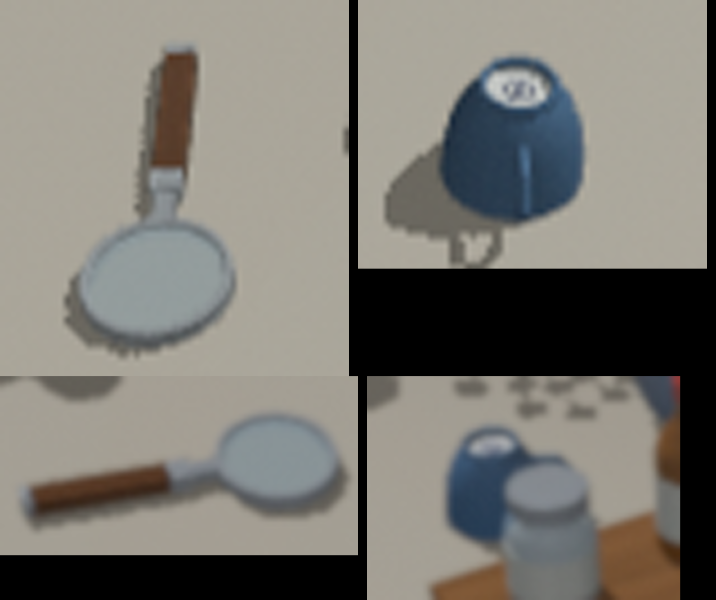

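The crops show the white maker's mark disc of the cup with its foot ring, its handle loop facing away from the robot, and the glass with its handle pointing back towards the robot. Both views agree on the lens at about (0.53,-0.277) and the cup at about (0.537,0.20), so I'll rise and move over the cup side for a wrist look.

```bash
python3 -m pendant '[0,0,-35,0,85, 0,0,-35,0,85, -33,-24,0,0,85, -33,-24,0,0,85, -33,-24,0,0,85, -33,-24,0,0,85, -33,-24,0,0,85, -33,-24,0,0,85, -33,-24,0,0,85, -33,-24,0,0,85, -33,-24,0,0,85, -33,-24,0,0,85]'; python3 -m pendant '[0,0,0,0,40,0,0,0,0,40,0,0,0,0,40]'
python3 - <<'E'
from h import *
f=grab_frame('wrist');cv2.imwrite('pics/w1.png',f['color'][:,:,::-1]);np.save('w1.npy',f,allow_pickle=True)
s=telemetry.observe();print(s['position'],s['grip_width'],s['q']);print(proj(f,[.537,.2,.07]),onz(f,(320,200),0))
E
```

```text
time: 1.7
position: [0.4464, 0.1979, 0.3013]
tool_rot: [[-0.918, 0.398, 0.0], [0.398, 0.918, 0.0], [-0.0, 0.0, -1.0]]
contact_force: [1.2, 0.5, 0.1]
grip_width: 0.996
grasp_force: 0.0
time: 2.08
position: [0.4455, 0.2, 0.3014]
tool_rot: [[-0.918, 0.396, 0.0], [0.396, 0.918, 0.0], [0.0, 0.0, -1.0]]
contact_force: [-0.3, -0.2, 0.8]
grip_width: 0.47
grasp_force: 0.0
[0.44550808 0.19995806 0.30140891] 0.46584828478079837 [ 1.53171143e-01 -2.06440151e-01 -7.51693390e-02  1.70189294e+00
  1.46835231e-04  5.60597548e-01]
[347.89621727 228.89349816] [0.50020611 0.17045561 0.        ]
```

View pics/w1.png

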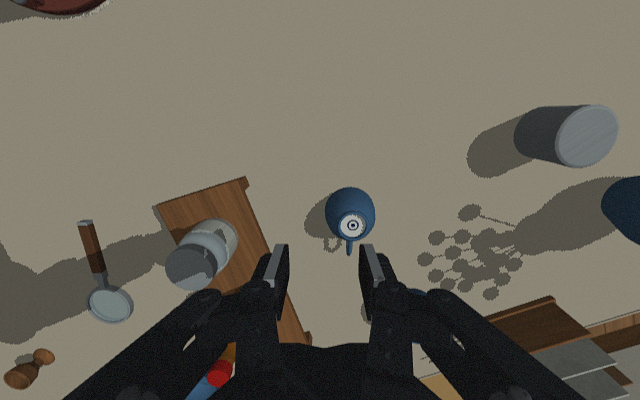

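The wrist view shows the foot ring from nearly above with the white disc at (352,225), and the whole glass at lower left, lens at (110,305) and handle end at (84,222). Next: measure all of these by mask.

```bash
python3 - <<'E'
from h import *
W=np.load('w1.npy',allow_pickle=True).item();S=grab_frame('scene');D=grab_frame('side')
def white(f,u,v,r):
    c=f['color'][v-r:v+r,u-r:u+r].astype(int); m=((c[...,0]>110)).astype(np.uint8)
    bl=((c[...,2]-c[...,0])>25).astype(np.uint8)
    hull=np.zeros_like(m);k=cv2.findContours(bl,0,2)[0];k=max(k,key=cv2.contourArea);cv2.drawContours(hull,[cv2.convexHull(k)],-1,1,-1)
    m&=cv2.erode(hull,np.ones((3,3)))
    k=cv2.findContours(m,0,2)[0];k=cv2.convexHull(max(k,key=cv2.contourArea));e=cv2.fitEllipse(k)
    return np.array(e[0])+[u-r,v-r],e[1]
ps={}
for n,f,a in (('W',W,(352,225,24)),('S',S,(365,170,18)),('D',D,(268,181,9))):
    p,ax=white(f,*a);ps[n]=p;print(n,p,ax,onz(f,p,.066),onz(f,p,.07))
print(tri(W,ps['W'],S,ps['S']),tri(W,ps['W'],D,ps['D']))
def blob(f,x0,y0,x1,y1,kind):
    h=cv2.cvtColor(f['color'],cv2.COLOR_RGB2HSV)[y0:y1,x0:x1].astype(int)
    m=((h[...,0]<15)&(h[...,1]>110)) if kind=='h' else ((h[...,0]>75)&(h[...,0]<125)&(h[...,1]>12)&(h[...,2]>70))
    m=cv2.morphologyEx(m.astype(np.uint8),2,np.ones((3,3)));k=cv2.findContours(m,0,2)[0];k=max(k,key=cv2.contourArea)
    if kind=='h': r=cv2.minAreaRect(k)
    else: r=cv2.fitEllipse(cv2.convexHull(k))
    b=np.array(r[0])+[x0,y0]; pts=cv2.boxPoints(r)+[x0,y0] if kind=='h' else None
    return b,r[1],pts
for n,f,L,H in (('W',W,(80,275,140,330),(70,210,112,285)),('S',S,(190,215,235,247),(205,185,228,217)),('D',D,(332,255,370,282),(290,265,332,285))):
    b,ax,_=blob(f,*L,'l');h,hx,pt=blob(f,*H,'h');l=onz(f,b,.008);g=onz(f,h,.012);d=l-g
    print(n,b,ax,'lens',l.round(4),'handle mid',h,hx,g.round(4),np.hypot(*d[:2]),np.degrees(np.arctan2(d[1],d[0])))
E
```

```text
W [351.3988018  225.53583908] (21.863876342773438, 22.636201858520508) [0.53579822 0.20639572 0.066     ] [0.53407079 0.20666723 0.07      ]
S [364.24498177 165.90771484] (7.153178691864014, 11.695554733276367) [0.5350301  0.20711931 0.066     ] [0.53870754 0.20468237 0.07      ]Traceback (most recent call last):
  File "<stdin>", line 12, in <module>
  File "<stdin>", line 8, in white
cv2.error: OpenCV(4.12.0) /io/opencv/modules/imgproc/src/shapedescr.cpp:361: error: (-201:Incorrect size of input array) There should be at least 5 points to fit the ellipse in function 'fitEllipseNoDirect'
```

```bash
python3 - <<'E'
from h import *
W=np.load('w1.npy',allow_pickle=True).item();S=grab_frame('scene');D=grab_frame('side')
def blob(f,x0,y0,x1,y1,kind):
    h=cv2.cvtColor(f['color'],cv2.COLOR_RGB2HSV)[y0:y1,x0:x1].astype(int)
    m=((h[...,0]<15)&(h[...,1]>110)) if kind=='h' else ((h[...,0]>75)&(h[...,0]<125)&(h[...,1]>12)&(h[...,2]>70))
    m=cv2.morphologyEx(m.astype(np.uint8),2,np.ones((3,3)));k=cv2.findContours(m,0,2)[0];k=max(k,key=cv2.contourArea)
    r=cv2.minAreaRect(k) if kind=='h' else cv2.fitEllipse(cv2.convexHull(k))
    return np.array(r[0])+[x0,y0],r[1]
for n,f,L,H in (('W',W,(80,275,140,330),(70,210,112,285)),('S',S,(190,215,235,247),(205,185,228,217)),('D',D,(332,255,370,282),(290,265,332,285))):
    b,ax=blob(f,*L,'l');h,hx=blob(f,*H,'h');l=onz(f,b,.008);g=onz(f,h,.012);d=l-g
    print(n,b,ax,'lens',l.round(4),'handle',h,hx,g.round(4),np.hypot(*d[:2]).round(4),np.degrees(np.arctan2(d[1],d[0])).round(1))
E
```

```text
W [110.06069946 305.35680389] (34.62541580200195, 44.56999206542969) lens [ 0.5327 -0.2752  0.008 ] handle [ 89.14678955 245.65596771] (19.73122215270996, 10.440306663513184) [ 0.415  -0.2277  0.012 ] 0.1269 -22.0
S [213.41158295 229.76761818] (26.519073486328125, 29.093107223510742) lens [ 0.5229 -0.2769  0.008 ] handle [217. 200.] (5.174193382263184, 20.497766494750977) [ 0.419  -0.2315  0.012 ] 0.1135 -23.6
D [348.71541023 269.04567242] (20.06919288635254, 33.59407424926758) lens [ 0.5207 -0.2766  0.008 ] handle [312.01351547 274.58108139] (5.425166606903076, 28.441024780273438) [ 0.4186 -0.2344  0.012 ] 0.1105 -22.5
```

```bash
python3 -m pendant '[-16,-37,0,0,40, -16,-37,0,0,40, -16,-37,0,0,40, -16,-37,0,0,40, -16,-37,0,0,40, -16,-37,0,0,40, -16,-37,0,0,40, -16,-37,0,0,40, -16,-37,0,0,40, -16,-37,0,0,40, -16,-37,0,0,40, 0,0,0,0,40]'; python3 -m pendant '[0,0,40,0,40,0,0,40,0,40,0,0,40,0,40,0,0,0,0,40,0,0,0,0,40]'
python3 - <<'E'
from h import *
f=grab_frame('wrist');cv2.imwrite('pics/w2.png',f['color'][:,:,::-1]);np.save('w2.npy',f,allow_pickle=True)
print(telemetry.observe()['position'])
E
```

```text
time: 3.82
position: [0.4453, -0.2462, 0.3006]
tool_rot: [[-0.917, 0.4, -0.001], [0.4, 0.917, 0.0], [0.001, 0.0, -1.0]]
contact_force: [-0.4, -0.0, -0.3]
grip_width: 0.469
grasp_force: 0.0
time: 4.45
position: [0.4462, -0.2441, 0.1831]
tool_rot: [[-0.918, 0.397, 0.001], [0.397, 0.918, -0.001], [-0.002, -0.0, -1.0]]
contact_force: [0.9, -0.3, 0.7]
grip_width: 0.466
grasp_force: 0.0
[ 0.44644668 -0.24453091  0.18359965]
```

View pics/w2.png

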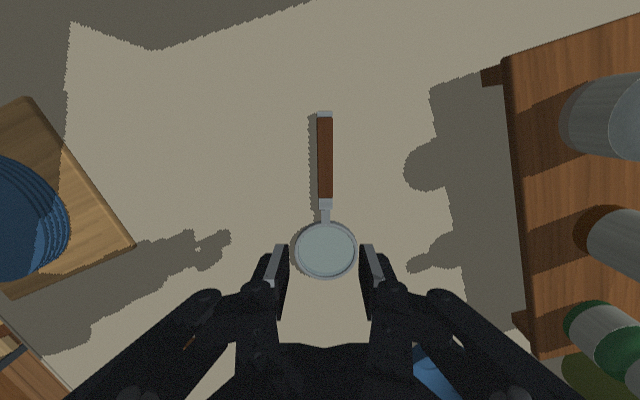

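The wrist view shows the whole glass: lens centre at (326,250), and the handle almost vertical from (325,111) to (326,208), between the fingers.

```bash
python3 - <<'E'
from h import *
f=np.load('w2.npy',allow_pickle=True).item()
h=cv2.cvtColor(f['color'],cv2.COLOR_RGB2HSV).astype(int)
m=((h[...,0]<15)&(h[...,1]>110)).astype(np.uint8);m[:, :300]=0;m[:,350:]=0;m[:105]=0;m[215:]=0
p=np.argwhere(m)[:,::-1].astype(float)
rows=[(p[p[:,1]==v,0].mean(),v) for v in range(122,194)]
w=np.array([onz(f,r,.014)[:2] for r in rows]);vx,vy,x0,y0=cv2.fitLine(w.astype(np.float32),2,0,.01,.01).ravel()
if vx<0: vx,vy=-vx,-vy
print('line',np.degrees(np.arctan2(vy,vx)),x0,y0,'handle extent',onz(f,(325.5,111),.014),onz(f,(326,208),.014))
m=((h[...,0]>75)&(h[...,0]<125)&(h[...,1]>12)&(h[...,2]>70)).astype(np.uint8);m[:225]=0;m[285:]=0;m[:,:290]=0;m[:,360:]=0
m=cv2.morphologyEx(m,2,np.ones((5,5)));k=max(cv2.findContours(m,0,2)[0],key=cv2.contourArea);e=cv2.fitEllipse(cv2.convexHull(k))
L=onz(f,e[0],.010)[:2];d=np.array([vx,vy]);n=np.array([-vy,vx]);print('ell',e,'lens',L,'off line',(L-[x0,y0])@n)
he=onz(f,(325.5,111),.012)[:2];print('L-end',(L-he)@d)
G=L-.085*d; G=G-n*((G-[x0,y0])@n)
s=telemetry.observe();R=s['tool_rot'];e=np.r_[G,.003]-s['position'];print('G',G,'tool shift mm',1000*np.array(R).T@e,'tool y ang',np.degrees(np.arctan2(R[1][1],R[0][1])))
E
```

```text
line -22.824055 0.41985756 -0.23060226 handle extent [ 0.37399577 -0.2102424   0.014     ] [ 0.47513752 -0.2529221   0.014     ]
ell ((325.1287841796875, 250.76129150390625), (53.40889358520508, 60.52876663208008), 81.37833404541016) lens [ 0.52901238 -0.27713872] off line -0.0005512315589503118
L-end 0.16882779162725764
G [ 0.45088167 -0.24365893] tool shift mm [ -3.23929837   2.70982146 180.60682728] tool y ang 66.60289216016005
```

The line fit, lens and handle end agree with the given sizes. Descending.

```bash
python3 -m pendant '[-3,3,40,-0.5,40, 0,0,40,0,40, 0,0,40,0,40, 0,0,30,0,40, 0,0,15,0,40, 0,0,10,0,40, 0,0,0,0,40, 0,0,0,0,40]'; python3 -m pendant '[0,0,3,0,40,0,0,0,0,0,0,0,0,0,0,0,0,0,0,0,0,0,0,0,0,0,0,0,0,0]'; python3 -c "
from rig import telemetry;s=telemetry.observe();print(s['position'])"
```

```text
time: 5.5
position: [0.4503, -0.2433, 0.0075]
tool_rot: [[-0.921, 0.389, 0.001], [0.389, 0.921, -0.001], [-0.002, -0.0, -1.0]]
contact_force: [0.1, -0.3, 0.5]
grip_width: 0.466
grasp_force: 0.0
time: 6.25
position: [0.4498, -0.2429, 0.0037]
tool_rot: [[-0.921, 0.39, 0.0], [0.39, 0.921, -0.0], [-0.001, -0.0, -1.0]]
contact_force: [-0.4, 0.7, 5.2]
grip_width: 0.186
grasp_force: 59.9
[ 0.44976649 -0.24288038  0.00367335]
```

```bash
python3 -m pendant '[0,0,-8,0,0,0,0,-15,0,0,0,0,-30,0,0,0,0,-40,0,0,0,0,-40,0,0,0,0,-40,0,0,0,0,-40,0,0,0,0,-40,0,0,0,0,-20,0,0,0,0,0,0,0,0,0,0,0,0]'; python3 - <<'E'
from h import *
f=grab_frame('wrist');g=grab_frame('scene');d=grab_frame('side')
I=np.vstack([np.hstack([cv2.resize(f['color'],(400,250)),cv2.resize(g['color'][100:300,120:440],(400,250))]),cv2.resize(d['color'][60:310,100:500],(800,350))[:350]])
cv2.imwrite('pics/lift.png',I[:,:,::-1])
E
```

```text
time: 7.62
position: [0.4493, -0.2424, 0.2755]
tool_rot: [[-0.921, 0.389, -0.001], [0.389, 0.921, 0.001], [0.001, 0.0, -1.0]]
contact_force: [0.3, -0.6, -2.2]
grip_width: 0.191
grasp_force: 59.1
```

View pics/lift.png

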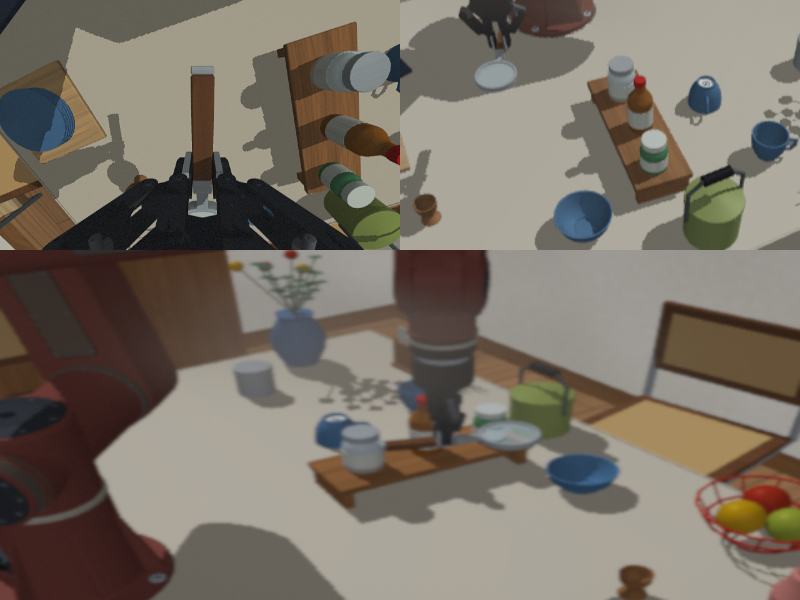

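The glass is held by the handle and looks level, lens at about (196,160) in the scene and (354,192) in the side view. I'll check its tilt by triangulating.

```bash
python3 - <<'E'
from h import *
S=grab_frame('scene');D=grab_frame('side');W=grab_frame('wrist');s=telemetry.observe();P=s['position']
d=np.array([np.cos(np.radians(-22.8)),np.sin(np.radians(-22.8)),0]);b=P[2]-.0037
L=np.r_[P[:2],b+.006]+.086*d;E=np.r_[P[:2],b+.007]-.085*d
print('pred',L,[proj(f,L) for f in(S,D)],'end',E,[proj(f,E) for f in(S,D,W)])
c=lambda f,u,v,w,h,k:cv2.resize(f['color'][v-h:v+h,u-w:u+w,::-1],(2*w*k,2*h*k),interpolation=cv2.INTER_CUBIC)
u=proj(S,L).astype(int);v=proj(D,L).astype(int);print(u,v)
cv2.imwrite('pics/tilt.png',np.vstack([c(S,u[0],u[1],40,30,8),np.zeros((10,640,3),np.uint8),c(D,v[0]-25,v[1],80,25,4)]))
E
```

```text
pred [ 0.52863811 -0.27579375  0.27797128] [array([196.93349649, 159.90202284]), array([353.7811444 , 191.62065942])] end [ 0.37099952 -0.20952859  0.27897128] [array([203.86601085, 117.13849684]), array([288.98976384, 200.45341428]), array([321.97399137,  99.3284798 ])]
[196 159] [353 191]
```

View pics/tilt.png

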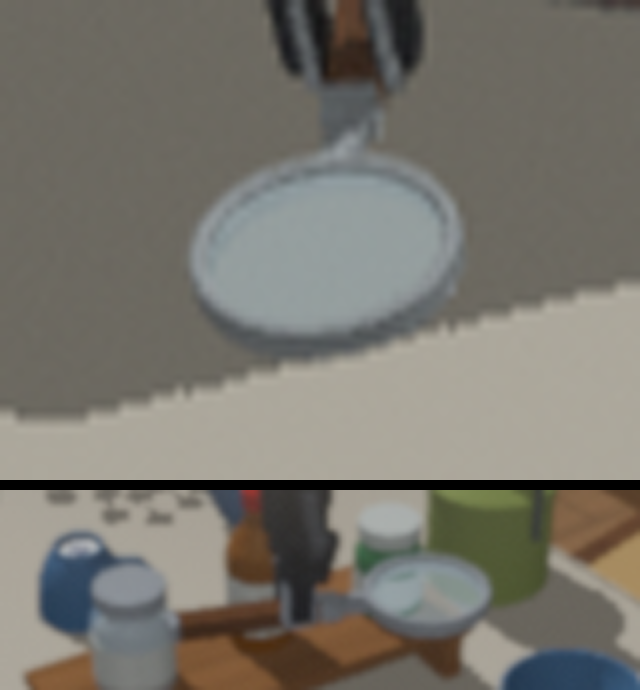

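Rim centre measured at scene (196.8,160.5) and side (354.5,192), against predictions (196.9,159.9) and (353.8,191.6). The glass is level and where expected, so I'm carrying it across.

```bash
python3 -m pendant '[5,12,0,0,0,10,25,0,0,0,15,37,0,0,0,15,37,0,0,0,15,37,0,0,0,15,37,0,0,0,15,37,0,0,0,15,37,0,0,0,15,37,0,0,0,15,37,0,0,0,15,37,0,0,0,15,37,0,0,0]'; python3 -m pendant '[12,30,0,0,0,5,10,0,0,0,0,0,20,0,0,0,0,30,0,0,0,0,30,0,0,0,0,30,0,0,0,0,20,0,0,0,0,10,0,0,0,0,0,0,0,0,0,0,0,0]'; python3 - <<'E'
from h import *
S=grab_frame('scene');D=grab_frame('side');s=telemetry.observe();P=s['position'];R=np.array(s['tool_rot'])
d=-R[:,0];b=P[2]-.0037
L=np.r_[P[:2],b+.006]+.086*d
print('P',P,'pred',L,[proj(f,L) for f in(S,D)])
c=lambda f,u,v,w,h,k:cv2.resize(f['color'][v-h:v+h,u-w:u+w,::-1],(2*w*k,2*h*k),interpolation=cv2.INTER_CUBIC)
u=proj(S,L).astype(int);v=proj(D,L).astype(int);print(u,v)
cv2.imwrite('pics/over.png',np.hstack([c(S,u[0],u[1],32,40,6),c(D,v[0],v[1],32,40,6)]))
E
```

```text
time: 9.43
position: [0.4554, 0.1984, 0.2764]
tool_rot: [[-0.921, 0.389, 0.0], [0.389, 0.921, 0.0], [-0.0, 0.0, -1.0]]
contact_force: [0.8, -0.6, -1.7]
grip_width: 0.19
grasp_force: 59.1
time: 10.68
position: [0.4567, 0.2401, 0.1375]
tool_rot: [[-0.921, 0.389, 0.002], [0.389, 0.921, 0.0], [-0.001, 0.001, -1.0]]
contact_force: [0.2, 0.2, -2.1]
grip_width: 0.187
grasp_force: 59.1
P [0.45668217 0.24006518 0.13738949] pred [0.53588982 0.20656691 0.1398021 ] [array([365.90008332, 147.50539497]), array([265.72272396, 162.34231268])]
[365 147] [265 162]
```

View pics/over.png

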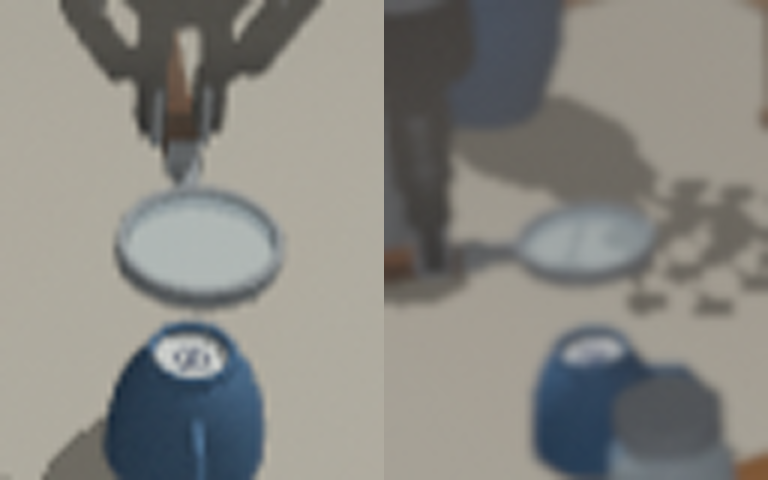

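Lens centre is at scene (366.2,147.9) and side (266.8,162.5), within about 1 px of prediction, directly above the foot ring. Lowering the last 43 mm slowly.

```bash
python3 -m pendant '[0,0,8,0,0,0,0,10,0,0,0,0,10,0,0,0,0,8,0,0,0,0,5,0,0,0,0,2,0,0,0,0,0,0,0,0,0,0,0,0,0,0,0,0,0,0,0,0,0,0]'; python3 - <<'E'
from h import *
S=grab_frame('scene');D=grab_frame('side');s=telemetry.observe();P=s['position'];R=np.array(s['tool_rot'])
L=np.r_[P[:2],P[2]-.0037+.006]-.086*R[:,0]
print('P',P,'pred',L,[proj(f,L) for f in(S,D)],abs(s['dq']).max())
c=lambda f,u,v,w,h,k:cv2.resize(f['color'][v-h:v+h,u-w:u+w,::-1],(2*w*k,2*h*k),interpolation=cv2.INTER_CUBIC)
u=proj(S,L).astype(int);v=proj(D,L).astype(int);print(u,v)
cv2.imwrite('pics/final.png',np.hstack([c(S,u[0],u[1],32,40,6),c(D,v[0],v[1],32,40,6)]))
E
```

```text
time: 12.02
position: [0.4562, 0.2399, 0.0935]
tool_rot: [[-0.921, 0.389, 0.0], [0.389, 0.921, 0.0], [-0.0, 0.0, -1.0]]
contact_force: [-0.1, 0.2, -1.7]
grip_width: 0.189
grasp_force: 59.1
P [0.45608981 0.23992459 0.09338594] pred [0.53529849 0.20642855 0.09569615] [array([364.74748165, 158.69956265]), array([266.56937219, 173.20403454])] 0.0009946605258781846
[364 158] [266 173]
```

View pics/final.png

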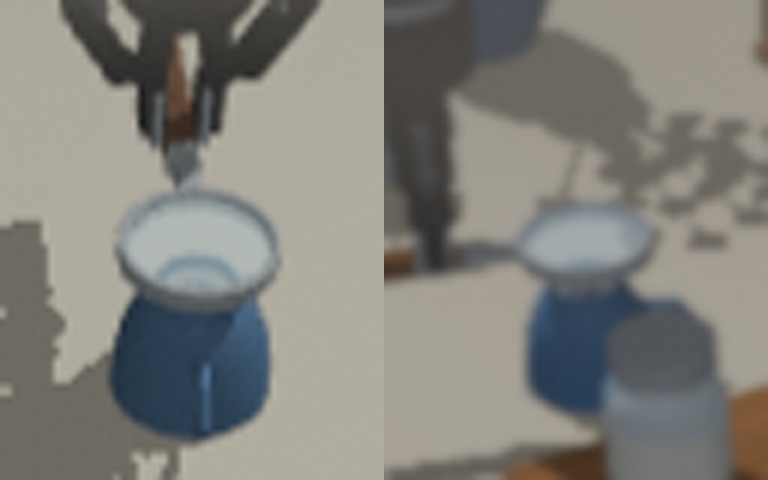

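The lens sits centred over the foot ring with a visible gap, scene centre (365.2,159.2) against a predicted (364.7,158.7). The cup hasn't moved and the arm is still.

```bash
python3 -c "
from rig import order;print(order.sign_off())"
```

```text
the job is handed in; nothing more can be done
None
```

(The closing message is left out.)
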